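# Hold the crumb mill's feed plate down with its pusher

## Task

Lift the thick pusher up and off its hook, leaving the thin one hanging, and lower it foot first into the feed chute of the crumb mill. Push the mill's spring-loaded plate down 12 mm, so that the dark groove round the pusher is level with the chute's rim, and keep it steady there for at least three seconds. Finish while still gripping the pusher and holding the plate down at that mark; do not let go, and leave the other things on the counter where they are.

Things in the scene. Friction and masses are not known exactly. Their poses are not given: they have to be found in the camera images.
- pusher: Thick pusher, pale wood, loose, 0.1 to 0.2 kg, hanging upright on either hook of the hanger. From the foot up: round shaft 36 mm across, 80 mm long; round collar 68 mm across, 8 mm thick; round grip 28 mm across, 50 mm long (88 to 138 mm above the foot). A dark groove line runs round the shaft 62 mm above the foot. Origin at the centre of the foot's underside, z up towards the grip
- pusher_grip (a point): On the thick pusher's axis, half way up its round grip, 113 mm above its foot
- thin_pusher: Thin pusher, the same in all but its shaft, which is 20 mm across; it hangs on the other hook and stays there. Origin at the centre of its foot's underside, z up
- hanger: Fixed steel stand, at most 120 mm high, base 160 x 260 mm. Two forked hooks 130 mm apart along its y, open to its -x side (roughly to the robot). Each has two level prongs 54 mm apart, tops at 110 mm, ends turned up to 120 mm; a pusher's collar rests on them at about x = -50 mm, y = +65 or -65 mm, its foot at 30 mm. Crossbar behind at x = 20 mm. Origin at counter level, z up
- mill: Crumb mill, fixed: white base 170 x 220 mm up to 70 mm, aluminium block 150 x 170 mm up to 120 mm (its edge raised to 130 mm), in its middle the feed chute, an upright round tube 58 mm across outside, 46 mm inside, rim at 150 mm. Its bore runs straight down 70 mm or more. Origin at counter level, under the chute's axis, z up
- chute_mouth (a point): Centre of the chute's mouth, at the height of its rim, 150 mm above the counter
- plate_top (a point): Centre of the top face of the spring-loaded feed plate, a black disc 42 mm across inside the chute; 50 mm below the rim when not pressed; moves with the plate
- feed_plate (a joint): Travel of the feed plate in m: 0 at rest (up), grows as it is pushed straight down, stop at 0.020. The spring takes about 4 N to start, 9 N at 12 mm, 12 N at the stop; the pusher's weight alone does not move it; it springs back when released. With the foot just touching it the collar's underside is 30 mm above the rim; at 12 mm of travel, 18 mm
- bowl: Steel bowl, 110 mm across, 50 mm high, standing loose; a bystander. Origin at the centre of its underside
- tray: Blue plastic tray, 100 x 180 x 25 mm, loose; a bystander. Origin at the centre of its underside
- jar: Glass jar with a lid, 64 mm across, 100 mm high, loose; a bystander. Origin at the centre of its underside
There are look-alikes about, which are no part of the job. What is shaped like the thin_pusher but blue or green is not meant. What is shaped like the pusher but green is not meant.

How it is judged:
By the outcome, as a careful person would: the job done as asked, in the order asked, and still so for the second after the job is handed in, while the arm keeps its last pose, push and grip.
It also fails if it takes over 48 s, if anything falls off the work surface, if the arm or the gripper's body presses on something with over 40 N, if the wrist force passes 120 N, or if a joint passes its speed limit or range.

## Robot

A 6-joint arm with a two-finger parallel gripper is mounted at the origin on the work surface. World frame = base frame: x ahead of the robot, y to its left, z up, the work surface at z = 0. Lengths are in m, angles in rad, forces in N, time in s.
With the tool pointing down it reaches from about 0.375 to 0.975 m from the base axis. Payload 3.8 kg.
Tool frame: the origin (TCP) lies midway between the tips of the shut fingers; the grasp point (between the pads) lies 19 mm behind it; z points along the fingers, y is the direction in which the jaws open and shut (so a half turn about z gives the same grasp; the last joint's range is limited). The gripper opens to 85 mm and grips with 20 to 120 N. Pads are 22 mm wide; open, the fingers measure 114 mm over their backs; the gripper's body (76 mm by 85 mm) begins 54 mm behind the grasp point. The pads swing forward as they close: fully open they stand 13 mm farther back than shut.
Start: joints at [-1.213, 0.264, 1.604, -0, 1.274, -0.037], TCP at [0.26, -0.623, 0.231] pointing down, gripper open.
Joint ranges: [-2.63, 2.63], [-0.94, 2.18], [0.31, 2.57], [-1.31, 4.45], [0, 2.66], [-2.55, 2.55]. Speed limits (rad/s): [2.57, 2.57, 3.14, 3.14, 3.14, 3.14].

## Interface

Orientations are given as a rotation vector (axis times angle).
In Python, from workcell import bot gives the robot as it stands. The module is installed in compiled form; this text tells all that it offers.
- The arm moves only by the tool play_rows, never from a script. Its argument "series" is a list of rows, each an object with "translation": the shift along the tool's x, y, z in m, a list of three; "spin": the turn about the tool's z in units of 5 degrees (1.0 is 5 degrees). In form: [{"translation": [dx, dy, dz], "spin": spin}, ...]. A call has 1 to 5 rows; each row shifts and turns the commanded pose from where the row before left it, along the tool's axes as they then stand; what a row does not reach is not made up. A row lasts 1/10 s, in which the tool goes at most 50 mm and 8.59 degrees, less where a joint would pass 70% of its speed; a pose out of reach is approached as far as the arm can. A call is refused whole if a number of a shift passes 0.05 or a number of a turn 1, either way. A call with a gripper value outside its range is refused whole. "jaw" is the gripper's target within -1 to 1 (fully open at 1, half-way at 0, shut at -1), set as the call begins (left out, the last holds). The fingers move at their own pace and stop on an object; "force" is the grip in N (left out, the last holds). Time passes only in rows, so rows that do not move let the fingers close. It gives the time, the measured TCP pose, the force and the opening at its end, in the units of the state.
- bot.read_state(): the state, without advancing time (a new reading comes with each control period).
- bot.read_camera(name): name is "side" or "top" or "wrist"; returns the picture (384x512x3 uint8, blue, green, red); there is no depth.
- bot.get_calibration(name): a dict with "fov_y" (degrees; the focal length in pixels is half the picture's height over the tangent of half this angle, whatever the lens; pixels are square), "cx", "cy" (the principal point, pixels), "R" (3x3) and "t" (3): a world point X has camera coordinates R X + t. Camera axes: x right, y down, z forward; pixel columns grow to the right and rows downward; lengths in m; the calibration is good to about 2 mm. A picture is of the moment at which its call begins: read the wrist's pose just before it. get_calibration takes no time and is no camera call; for the wrist camera it gives the pose at the moment of the call.
- bot.finish_job(): hands the job in, once; it reports no verdict.
The state is a dict: "time": time; "q": joint angles; "joint_vel": joint speeds; "joint_torque": joint torques, N m; "tool_pos": TCP position; "tcp_rot": TCP orientation; "wrist_force": force on the tool from outside, world axes, zero at the start; "torque": the same for the moment, N m; "width": opening from 0.0 (shut) to 1.0 (fully open).
Only numpy, scipy, OpenCV 4.12 (cv2) and the standard library are available. Lean on these libraries where they do the work, as an engineer would, in place of code of your own. Each camera call takes 0.05 s, during which the arm holds its last target. There are 200 camera calls.

## Working session

There is one attempt and no reset: what is moved stays moved. The work goes in short steps, Python scripts to look and compute and a tool call to move; the robot and the scene stay as the last step left them, time stands still between calls to the robot, and variables do not carry over. Pictures are saved under pics/ and viewed, about 8 in all and at most 12, crops included, and the job is handed in when it is done.

Besides the shell and the picture viewer there is one more tool, called after "Call:" by a JSON object that holds its "fn" and its "kwargs", one argument or row to a line. play_rows: Moves the arm, as the interface text tells. Its arguments: {"type":"object","properties":{"series":{"type":"array","items":{"type":"object","properties":{"translation":{"type":"array","items":{"type":"number"}},"spin":{"type":"number"}}}},"jaw":{"type":"number"},"force":{"type":"number"}},"required":["series"]}

```bash
mkdir -p pics
cat > h.py <<'E'
import numpy as np, cv2
from workcell import bot
def cal(n):
    c=bot.get_calibration(n); R=np.array(c["R"]);t=np.array(c["t"]);f=192/np.tan(np.radians(c["fov_y"])/2)
    return R,t,f,c["cx"],c["cy"]
def ray(n,u,v,c=None):
    R,t,f,cx,cy=c or cal(n); d=R.T@np.array([(u-cx)/f,(v-cy)/f,1]); return -R.T@t,d
def onz(n,u,v,z,c=None):
    o,d=ray(n,u,v,c); return o+d*(z-o[2])/d[2]
def pix(n,X,c=None):
    R,t,f,cx,cy=c or cal(n); p=R@np.array(X)+t; return np.array([cx+f*p[0]/p[2],cy+f*p[1]/p[2]])
def tri(a,b):
    # two (o,d)
    (o1,d1),(o2,d2)=a,b; s=np.linalg.lstsq(np.c_[d1,-d2],o2-o1,rcond=None)[0]
    p,q=o1+s[0]*d1,o2+s[1]*d2; return (p+q)/2,np.linalg.norm(p-q)
E
python3 - <<'E'
from h import *
for n in ["top","side"]:
    im=bot.read_camera(n); cv2.imwrite(f"pics/{n}0.png",im)
    R,t,f,cx,cy=cal(n); print(n,f,cx,cy,-R.T@t,R.round(2).tolist())
s=bot.read_state(); print(s)
E
```

```text
top 482.7942193142293 260.07462283348593 197.73957102155623 [ 0.38797881 -0.00705415  1.48189614] [[-0.01, -1.0, -0.02], [-0.99, 0.01, -0.12], [0.12, 0.02, -0.99]]
side 352.9853448805104 258.4080154246176 192.1034030807528 [0.08806581 0.58624455 0.63826968] [[-0.78, -0.63, -0.02], [-0.34, 0.45, -0.83], [0.53, -0.63, -0.56]]
{'time': 0.1, 'q': array([-1.21290623e+00,  2.64722650e-01,  1.60526993e+00,  1.42571496e-05,
        1.27371014e+00, -3.69041993e-02]), 'joint_vel': array([ 0.00048464, -0.00208886, -0.00334301, -0.00077206,  0.00278896,
       -0.00157238]), 'joint_torque': array([ 2.07345352e-04, -5.16707003e+01, -3.68589628e+01, -7.47462832e-05,
        6.31614865e-03,  3.31933359e-05]), 'tool_pos': array([ 0.25937908, -0.62243879,  0.23003877]), 'tcp_rot': array([-3.07854068e+00, -6.15706521e-01,  5.08202031e-04]), 'wrist_force': array([ 0.15021913,  0.368722  , -0.16876633]), 'torque': array([ 0.0296247 ,  0.03556691, -0.05604032]), 'width': 1.0050198488953175}
```

View pics/top0.png

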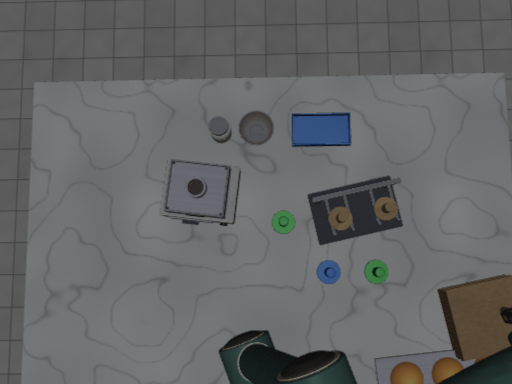

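View pics/side0.png

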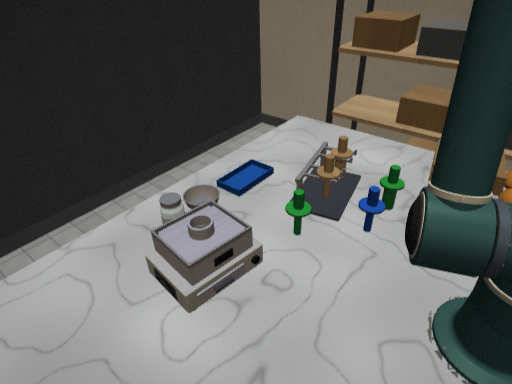

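The top view shows two wood pushers hanging at (340,218) and (385,208). The look-alikes are green at (283,222) and (376,272), and blue at (329,272). The mill's chute is at (197,187). In the side view the wood pushers are at (329,170) and (343,150). I'll crop close to tell thick from thin.

Run:
```python
from h import *
s=cv2.imread("pics/side0.png"); t=cv2.imread("pics/top0.png")
a=cv2.resize(s[125:225,285:385],None,fx=5,fy=5,interpolation=cv2.INTER_CUBIC)
b=cv2.resize(t[175:250,300:410],(400,273),interpolation=cv2.INTER_CUBIC)
b2=cv2.resize(t[150:225,150:250],(364,273),interpolation=cv2.INTER_CUBIC)
c=np.zeros((546,780,3),np.uint8); c[:500,:370]=a[:,65:435]; c[:273,375:775]=b; c[273:546,375:739]=b2
cv2.imwrite("pics/crop0.png",np.clip(c*1.5,0,255).astype(np.uint8))
hsv=cv2.cvtColor(t,cv2.COLOR_BGR2HSV); m=((hsv[...,0]>8)&(hsv[...,0]<28)&(hsv[...,1]>70)).astype(np.uint8); m[:,420:]=0;m[250:]=0
n,l,st,ce=cv2.connectedComponentsWithStats(m)
for i in range(1,n):
    if st[i,4]>40: print(st[i],ce[i],onz("top",*ce[i],.118))
for u,v in [(340,218),(385,208)]: print("grip top",onz("top",u,v,.168))
print("chute",onz("top",197,187,.15))
for X in [onz("top",340,218,.118),onz("top",385,208,.118)]: print("side foot/top px",pix("side",[X[0],X[1],.03]),pix("side",[X[0],X[1],.168]))
```

```text
[374 197  24  23 436] [385.16972477 208.1559633 ] [ 0.5133163  -0.32888358  0.118     ]
[328 206  25  24 438] [339.82648402 217.95890411] [ 0.48737345 -0.2006161   0.118     ]
grip top [ 0.48361141 -0.19398632  0.168     ]
grip top [ 0.50915336 -0.31664484  0.168     ]
chute [0.57714983 0.19885383 0.15      ]
side foot/top px [325.02194447 195.86952891] [329.21819905 154.96344002]
side foot/top px [337.81953808 175.14674655] [342.57587219 136.35213387]
```

View pics/crop0.png

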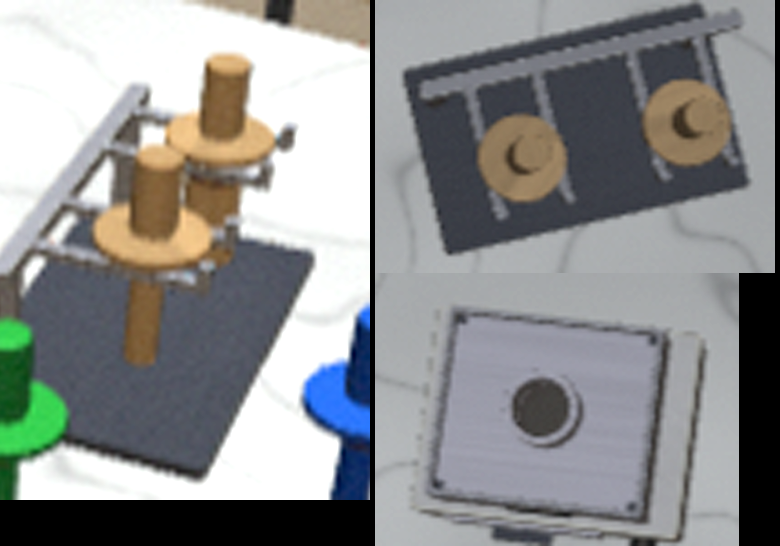

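Three things could be taken for the thick pusher. The front wood one at top (340,218) has a visibly thin shaft, so it's the thin one, and the green one at (376,272) has the wrong colour. The rear wood one at top (385,208), side (343,150), has a thick shaft, so that's my choice. Its position is about (0.513,-0.329). The hook spacing measures 131 mm against the 130 mm given, and the side-view projection agrees to about 1 px. I'll move above it.

Call:
{"fn": "play_rows", "kwargs": {
  "series": [
    {"translation":[0.035,-0.0173,0],"spin":0},
    {"translation":[0.035,-0.0173,0],"spin":0},
    {"translation":[0.035,-0.0173,0],"spin":0},
    {"translation":[0.035,-0.0173,0],"spin":0},
    {"translation":[0.035,-0.0173,0],"spin":0}
  ],
  "jaw": 1,
  "force": 50
}}

```text
time: 0.6
tool_pos: [0.3884, -0.4744, 0.2307]
tcp_rot: [-3.08, -0.615, 0.001]
wrist_force: [-0.0, -1.1, -0.1]
width: 0.998
```

Call:
{"fn": "play_rows", "kwargs": {
  "series": [
    {"translation":[0.035,-0.0173,0],"spin":0},
    {"translation":[0.035,-0.0173,0],"spin":0},
    {"translation":[0.035,-0.0173,0],"spin":0},
    {"translation":[0.035,-0.0173,0],"spin":0},
    {"translation":[0.032,-0.0173,0],"spin":0}
  ]
}}

```text
time: 1.1
tool_pos: [0.5141, -0.3283, 0.2307]
tcp_rot: [-3.08, -0.616, 0.001]
wrist_force: [-0.2, -0.3, 0.5]
width: 1.0
```

Call:
{"fn": "play_rows", "kwargs": {
  "series": [
    {"translation":[0,0,0],"spin":0},
    {"translation":[0,0,0],"spin":0},
    {"translation":[0,0,0],"spin":0}
  ]
}}

```text
time: 1.4
tool_pos: [0.5127, -0.3304, 0.2309]
tcp_rot: [-3.081, -0.616, 0.001]
wrist_force: [-0.0, -0.3, 0.9]
width: 0.998
```

```bash
cat > w.py <<'E'
from h import *
from scipy.spatial.transform import Rotation as Ro
import sys
s=bot.read_state(); p=s["tool_pos"]; M=Ro.from_rotvec(s["tcp_rot"]).as_matrix()
print(s["time"],p,M.round(3).tolist(),s["wrist_force"],s["width"],s["q"])
E
python3 - <<'E'
from w import *
c=cal("wrist"); im=bot.read_camera("wrist"); cv2.imwrite("pics/w1.png",im)
print(-c[0].T@c[1])
hsv=cv2.cvtColor(im,cv2.COLOR_BGR2HSV); m=((hsv[...,0]>8)&(hsv[...,0]<28)&(hsv[...,1]>70)).astype(np.uint8)
n,l,st,ce=cv2.connectedComponentsWithStats(m)
for i in range(1,n):
    if st[i,4]>200: print(st[i],ce[i],onz("wrist",*ce[i],.118,c))
for z in (.118,.168): print(pix("wrist",[.513,-.329,z],c))
E
```

```text
1.4 [ 0.51273441 -0.33041024  0.2309181 ] [[0.923, 0.384, -0.001], [0.384, -0.923, -0.0], [-0.001, -0.0, -1.0]] [-0.04551967 -0.32872316  0.92540635] 0.9978142956779528 [-6.12939426e-01  1.42816283e-01  1.74897252e+00 -6.04913369e-04
  1.25049105e+00  5.63565389e-01]
[ 0.57656745 -0.30368893  0.37255958]
[  65  122   90   74 4947] [111.60238528 159.86820295] [ 0.48695002 -0.20064869  0.118     ]
[ 222  151   74   71 4042] [258.69000495 185.92033647] [ 0.51494723 -0.3301939   0.118     ]
[406 362  31  22 412] [419.45873786 374.86893204] [ 0.38310332 -0.57872094  0.118     ]
[256.65357998 187.34594995]
[256.40070242 204.81034556]
```

View pics/w1.png

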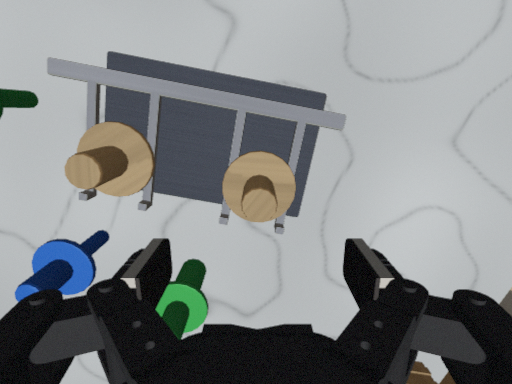

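The wrist view shows the thick pusher's collar centred at (259,186), which is (0.515,-0.330), between the fingers. The thin one is at (112,160). The top and wrist views agree within 2 mm, so I'll descend and grip.

Call:
{"fn": "play_rows", "kwargs": {
  "series": [
    {"translation":[0.002,0.001,0.02],"spin":0},
    {"translation":[0,0,0.025],"spin":0},
    {"translation":[0,0,0.025],"spin":0},
    {"translation":[0,0,0.022],"spin":0},
    {"translation":[0,0,0.012],"spin":0}
  ]
}}

```text
time: 1.95
tool_pos: [0.5135, -0.3305, 0.1248]
tcp_rot: [-3.079, -0.612, 0.004]
wrist_force: [-0.1, 0.3, -0.5]
width: 0.995
```

Call:
{"fn": "play_rows", "kwargs": {
  "series": [
    {"translation":[0,0,0],"spin":0},
    {"translation":[0,0,0],"spin":0}
  ]
}}

```text
time: 2.15
tool_pos: [0.5156, -0.3309, 0.1279]
tcp_rot: [3.08, 0.614, 0.001]
wrist_force: [0.1, -1.4, 1.2]
width: 0.997
```

Call:
{"fn": "play_rows", "kwargs": {
  "series": [
    {"translation":[0,0,0],"spin":0},
    {"translation":[0,0,0],"spin":0},
    {"translation":[0,0,0],"spin":0},
    {"translation":[0,0,0],"spin":0},
    {"translation":[0,0,0],"spin":0}
  ],
  "jaw": -1,
  "force": 60
}}

```text
time: 2.65
tool_pos: [0.5161, -0.3304, 0.1281]
tcp_rot: [3.079, 0.616, 0.002]
wrist_force: [-0.5, -0.7, 3.0]
width: 0.315
```

Call:
{"fn": "play_rows", "kwargs": {
  "series": [
    {"translation":[0,0,0],"spin":0},
    {"translation":[0,0,0],"spin":0},
    {"translation":[0,0,0],"spin":0},
    {"translation":[0,0,0],"spin":0},
    {"translation":[0,0,0],"spin":0}
  ]
}}

```text
time: 3.15
tool_pos: [0.5161, -0.3304, 0.1281]
tcp_rot: [3.08, 0.616, 0.002]
wrist_force: [-0.1, -0.5, 4.8]
width: 0.311
```

Gripped: the opening of 0.311 is about 26 mm, against the 28 mm grip. I'll lift straight up.

Call:
{"fn": "play_rows", "kwargs": {
  "series": [
    {"translation":[0,0,-0.008],"spin":0},
    {"translation":[0,0,-0.015],"spin":0},
    {"translation":[0,0,-0.02],"spin":0},
    {"translation":[0,0,-0.02],"spin":0},
    {"translation":[0,0,-0.02],"spin":0}
  ]
}}

```text
time: 3.65
tool_pos: [0.5153, -0.3298, 0.2113]
tcp_rot: [-3.08, -0.616, 0.001]
wrist_force: [0.9, 0.0, -2.1]
width: 0.317
```

Call:
{"fn": "play_rows", "kwargs": {
  "series": [
    {"translation":[0,0,-0.02],"spin":0},
    {"translation":[0,0,-0.02],"spin":0},
    {"translation":[0,0,-0.02],"spin":0},
    {"translation":[0,0,-0.017],"spin":0},
    {"translation":[0,0,-0.01],"spin":0}
  ]
}}

```text
time: 4.15
tool_pos: [0.5159, -0.3302, 0.2996]
tcp_rot: [3.079, 0.616, 0.002]
wrist_force: [0.3, -0.2, -0.7]
width: 0.316
```

Call:
{"fn": "play_rows", "kwargs": {
  "series": [
    {"translation":[0,0,0],"spin":0},
    {"translation":[0,0,0],"spin":0},
    {"translation":[0,0,0],"spin":0}
  ]
}}

```text
time: 4.45
tool_pos: [0.515, -0.3296, 0.2957]
tcp_rot: [-3.079, -0.616, 0.003]
wrist_force: [-0.3, 0.2, -2.6]
width: 0.315
```

Run:
```python
from w import *
ims=[bot.read_camera(n) for n in ("side","wrist")]
cv2.imwrite("pics/s2.png",np.clip(np.hstack([cv2.resize(ims[0][60:260,230:430],(400,400),interpolation=cv2.INTER_CUBIC),ims[1][:, 60:460][:384]] if 0 else [cv2.resize(ims[0][60:260,230:430],(384,384),interpolation=cv2.INTER_CUBIC),ims[1][:,56:456]])*1.3,0,255).astype(np.uint8))
# chute in top view: dark inside, and rays
t=cv2.imread("pics/top0.png"); g=cv2.cvtColor(t,cv2.COLOR_BGR2GRAY)
m=(g[165:210,175:220]<75).astype(np.uint8)
n,l,st,ce=cv2.connectedComponentsWithStats(m)
for i in range(1,n): print(st[i],ce[i]+[175,165],onz("top",*(ce[i]+[175,165]),.15))
```

```text
4.45 [ 0.5149768  -0.32961757  0.29574404] [[0.923, 0.385, -0.002], [0.385, -0.923, 0.001], [-0.001, -0.002, -1.0]] [-0.291715    0.20137267 -2.60425329] 0.31453753221882547 [-6.10106854e-01  1.13227492e-01  1.66337775e+00  2.45029599e-05
  1.36754495e+00  5.65875797e-01]
[36  0  7  1  7] [214. 165.] [0.63876875 0.15117984 0.15      ]
[ 13  14  16  16 202] [195.07920792 186.4009901 ] [0.57892254 0.20424616 0.15      ]
[19 20 13 13 28] [202.         193.21428571] [0.55943442 0.18480194 0.15      ]
```

View pics/s2.png

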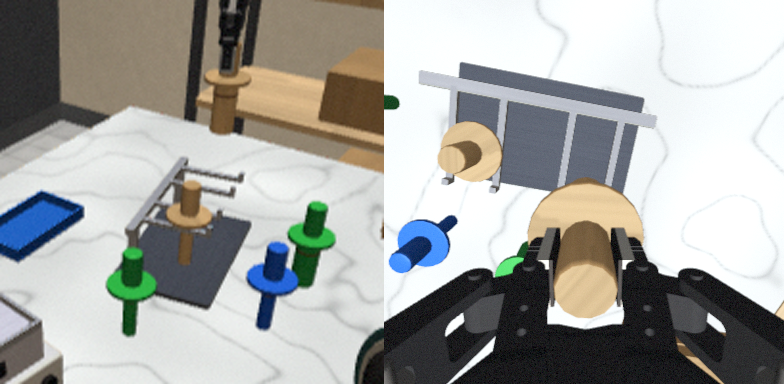

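The pusher is clear of the hook with its thick shaft and groove visible, and the thin one is still hanging. I'll carry it over and stop short of the chute to measure the mouth with the wrist camera.

Call:
{"fn": "play_rows", "kwargs": {
  "series": [
    {"translation":[0.008,-0.016,0],"spin":0},
    {"translation":[0.0154,-0.0315,0],"spin":0},
    {"translation":[0.0154,-0.0315,0],"spin":0},
    {"translation":[0.0154,-0.0315,0],"spin":0},
    {"translation":[0.0154,-0.0315,0],"spin":0}
  ]
}}

```text
time: 5.05
tool_pos: [0.5248, -0.17, 0.2968]
tcp_rot: [-3.08, -0.616, 0.001]
wrist_force: [0.4, -0.1, -2.2]
width: 0.315
```

Call:
{"fn": "play_rows", "kwargs": {
  "series": [
    {"translation":[0.0154,-0.0315,0],"spin":0},
    {"translation":[0.0154,-0.0315,0],"spin":0},
    {"translation":[0.0154,-0.0315,0],"spin":0},
    {"translation":[0.0154,-0.0315,0],"spin":0},
    {"translation":[0.0154,-0.0315,0],"spin":0}
  ]
}}

```text
time: 5.55
tool_pos: [0.535, 0.005, 0.2969]
tcp_rot: [-3.08, -0.616, 0.001]
wrist_force: [0.6, 0.1, -1.7]
width: 0.31
```

Call:
{"fn": "play_rows", "kwargs": {
  "series": [
    {"translation":[0.0154,-0.0315,0],"spin":0},
    {"translation":[0.0154,-0.0315,0],"spin":0},
    {"translation":[0.008,-0.016,0],"spin":0},
    {"translation":[0,0,0],"spin":0},
    {"translation":[0,0,0],"spin":0}
  ]
}}

```text
time: 6.05
tool_pos: [0.5406, 0.0912, 0.2969]
tcp_rot: [3.08, 0.619, -0.002]
wrist_force: [-0.2, -0.0, -2.1]
width: 0.313
```

Run:
```python
from w import *
c=cal("wrist"); im=bot.read_camera("wrist"); sd=bot.read_camera("side"); cv2.imwrite("pics/w3.png",im); cv2.imwrite("pics/s3.png",sd)
p=pix("wrist",[.578,.201,.15],c); print("mouth pred",p)
print("side mouth pred",pix("side",[.578,.201,.15]))
v=np.hstack([im[:,:400],cv2.resize(sd[120:312,130:330],(400,384),interpolation=cv2.INTER_CUBIC)]); cv2.imwrite("pics/v3.png",np.clip(v*1.3,0,255).astype(np.uint8))
```

```text
6.05 [0.54055466 0.09117912 0.29686811] [[0.922, 0.386, -0.001], [0.386, -0.922, -0.001], [-0.001, 0.0, -1.0]] [-0.19540088 -0.0415537  -2.05788985] 0.31256371283247686 [ 1.21930937e-01 -1.08402124e-02  1.79128018e+00 -4.26191699e-04
  1.36210263e+00  1.29639123e+00]
mouth pred [166.48591817 100.69083081]
side mouth pred [200.68807115 220.38679349]
```

View pics/v3.png

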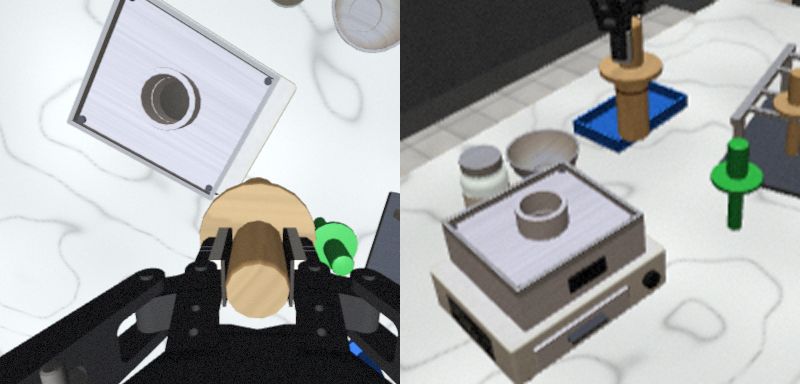

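The wrist view has the chute mouth near (170,98). The side view shows the pusher upright with the groove visible. I'll fit the rim more exactly.

Run:
```python
from w import *
c=cal("wrist"); im=cv2.imread("pics/w3.png"); g=cv2.cvtColor(im,cv2.COLOR_BGR2GRAY)
x0,y0=130,60; r=g[y0:y0+80,x0:x0+80]
th,m=cv2.threshold(r,0,255,cv2.THRESH_BINARY_INV+cv2.THRESH_OTSU); print(th)
cs,_=cv2.findContours(m,cv2.RETR_EXTERNAL,cv2.CHAIN_APPROX_NONE)
for k in cs:
    if len(k)>30:
        e=cv2.fitEllipse(k); print(e[0][0]+x0,e[0][1]+y0,e[1],onz("wrist",e[0][0]+x0,e[0][1]+y0,.15,c))
a=cv2.resize(im[y0:y0+80,x0:x0+80],(480,480),interpolation=cv2.INTER_CUBIC); a=np.clip(a*1.2,0,255).astype(np.uint8)
for u in range(0,480,60): cv2.putText(a,str(x0+u//6),(u,10),0,.35,(0,0,255)); cv2.putText(a,str(y0+u//6),(0,u+10),0,.35,(0,0,255)); cv2.line(a,(u,0),(u,480),(0,0,255),1) if 0 else None
sd=cv2.imread("pics/s3.png"); b=cv2.resize(sd[200:250,175:225],(300,300),interpolation=cv2.INTER_CUBIC)
z=np.zeros((480,790,3),np.uint8); z[:,:480]=a; z[:300,485:785]=b; cv2.imwrite("pics/z3.png",z)
q=[pix("wrist",[.578+.023*np.cos(t),.201+.023*np.sin(t),.15],c) for t in np.arange(0,6.28,.1)]; print("pred inner bbox",np.min(q,0),np.max(q,0))
q=[pix("wrist",[.578+.029*np.cos(t),.201+.029*np.sin(t),.15],c) for t in np.arange(0,6.28,.1)]; print("pred outer bbox",np.min(q,0),np.max(q,0))
q=[pix("side",[.578+.029*np.cos(t),.201+.029*np.sin(t),.15]) for t in np.arange(0,6.28,.1)]; print("side pred outer bbox",np.min(q,0),np.max(q,0))
```

```text
6.15 [0.54079935 0.09015376 0.29701985] [[0.923, 0.384, -0.001], [0.384, -0.923, -0.0], [-0.001, 0.0, -1.0]] [ 0.04699372 -0.08376564 -1.72798881] 0.31120105091759814 [ 1.19995649e-01 -1.09720576e-02  1.79113640e+00 -3.89450171e-04
  1.36207361e+00  1.29639115e+00]
121.0
164.6233367919922 98.58155822753906 (45.95314407348633, 50.97452163696289) [0.57967987 0.20214726 0.15      ]
133.82574844360352 94.43692779541016 (80.06298065185547, 129.7964630126953) [0.57208557 0.23019426 0.15      ]
pred inner bbox [140.95363357  74.8502071 ] [189.44716185 125.53666935]
pred outer bbox [134.60322126  67.88546056] [195.74320318 131.81432484]
side pred outer bbox [187.4165656  212.34745227] [213.87219915 228.93817112]
```

View pics/z3.png

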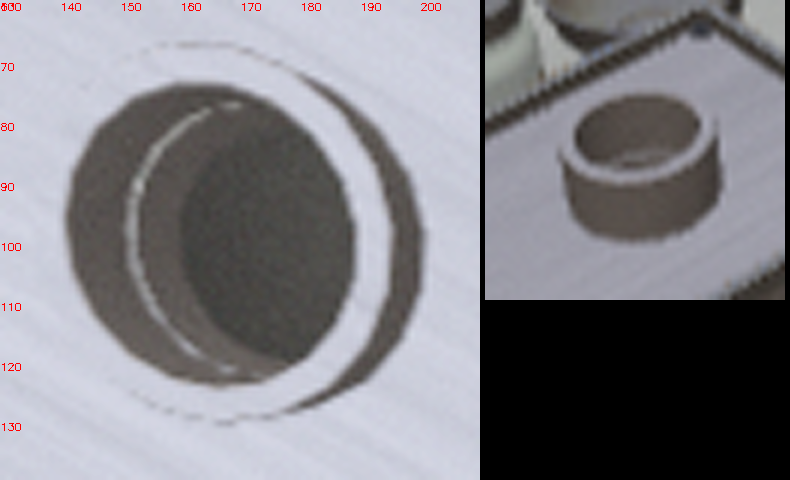

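The rim fits at about (0.5795,0.203). Next I'll measure where the held pusher's axis sits relative to the TCP, from the collar outline in the same wrist picture.

Run:
```python
from w import *
c=cal("wrist"); im=cv2.imread("pics/w3.png")
hsv=cv2.cvtColor(im,cv2.COLOR_BGR2HSV); m=((hsv[...,0]>5)&(hsv[...,0]<28)&(hsv[...,1]>50)).astype(np.uint8)
m[:150]=0;m[235:]=0
n,l,st,ce=cv2.connectedComponentsWithStats(m); i=1+np.argmax(st[1:,4]); print(st[i])
mm=(l==i)
for v in (185,190,195,200,210,220,230):
    x=np.where(mm[v])[0]; print(v,x.min(),x.max())
print("top",np.where(mm.any(1))[0].min())
for dx in (-.002,0,.002):
  for z in (-.010,-.018):
    q=np.array([pix("wrist",p+M@np.array([dx+.034*np.cos(t),.034*np.sin(t),-z-0.0 if 0 else 0])+[0,0,z],c) for t in np.arange(0,6.28,.02)])
    print(dx,z,"bbox",q.min(0).round(1),q.max(0).round(1))
t=[.5795,.203]; d=M.T@np.array([t[0]-p[0],t[1]-p[1],0]); print("to go tool",d)
```

```text
6.15 [0.54079935 0.09015376 0.29701985] [[0.923, 0.384, -0.001], [0.384, -0.923, -0.0], [-0.001, 0.0, -1.0]] [ 0.04699372 -0.08376564 -1.72798881] 0.31120105091759814 [ 1.19995649e-01 -1.09720576e-02  1.79113640e+00 -3.89450171e-04
  1.36207361e+00  1.29639115e+00]
[ 200  178  115   57 4667]
185 238 278
190 226 287
195 220 295
200 214 300
210 207 307
220 203 312
230 200 314
top 178
-0.002 -0.01 bbox [198.4 181. ] [317.8 290.7]
-0.002 -0.018 bbox [201.  177.6] [315.1 283. ]
0 -0.01 bbox [198.2 177.3] [317.9 287.8]
0 -0.018 bbox [200.8 174.1] [315.3 280.2]
0.002 -0.01 bbox [198.  173.7] [318.1 284.9]
0.002 -0.018 bbox [200.6 170.6] [315.4 277.4]
to go tool [ 7.90984169e-02 -8.93053740e-02 -7.44300264e-05]
```

Run:
```python
from w import *
c=cal("wrist")
for dx in (-.002,0):
  for ti in (-.04,0,.04):
    q=np.array([pix("wrist",p+M@np.array([dx+.018*np.cos(t)+ti*.1,.018*np.sin(t),.098]),c) for t in np.arange(0,6.28,.02)]); print(dx,ti,q.min(0),q[q[:,1].argmin()])
im=cv2.imread("pics/w3.png"); print(im[172:192:2,258].tolist())
# side view axis line of held pusher
sd=cv2.imread("pics/s3.png"); hsv=cv2.cvtColor(sd,cv2.COLOR_BGR2HSV); m=((hsv[...,0]>5)&(hsv[...,0]<28)&(hsv[...,1]>70)).astype(np.uint8); m[:,300:]=0; m[:,:215]=0; m[250:]=0
for v in range(128,192,4):
    x=np.where(m[v])[0]
    if len(x): print(v,x.min(),x.max(),(x.min()+x.max())/2)
a=p+M@np.array([-.002,0,0]); 
for z in (.04,.015,-.02,-.05,-.09): print("pred",pix("side",a+[0,0,z]).round(1))
```

```text
6.15 [0.54079935 0.09015376 0.29701985] [[0.923, 0.384, -0.001], [0.384, -0.923, -0.0], [-0.001, 0.0, -1.0]] [ 0.04699372 -0.08376564 -1.72798881] 0.31120105091759814 [ 1.19995649e-01 -1.09720576e-02  1.79113640e+00 -3.89450171e-04
  1.36207361e+00  1.29639115e+00]
-0.002 -0.04 [237.13558787 179.25648595] [257.90931527 179.25648595]
-0.002 0 [237.04307835 174.6496947 ] [257.90756835 174.6496947 ]
-0.002 0.04 [236.94975662 170.00165789] [257.90580579 170.00165789]
0 -0.04 [237.08943397 176.95821163] [257.90844375 176.95821163]
0 0 [236.99651968 172.33086653] [257.90668904 172.33086653]
0 0.04 [236.90278782 167.66199891] [257.90491858 167.66199891]
[[196, 195, 190], [197, 195, 191], [195, 193, 189], [46, 70, 88], [46, 69, 85], [51, 77, 98], [101, 135, 158], [115, 149, 171], [117, 152, 172], [117, 153, 174]]
128 238 247 242.5
132 229 250 239.5
136 246 250 248.0
140 246 250 248.0
144 246 250 248.0
148 233 257 245.0
152 230 260 245.0
156 230 259 244.5
160 235 254 244.5
164 238 253 245.5
168 238 253 245.5
172 238 253 245.5
176 239 253 246.0
180 239 254 246.5
184 239 254 246.5
188 241 251 246.0
pred [243.3 129.2]
pred [243.8 140.3]
pred [244.6 155.1]
pred [245.2 167.2]
pred [246.  182.5]
```

The held pusher is upright, with its axis about 3.5 mm behind the TCP in tool x. To go in tool axes: (0.0825,-0.0885).

Call:
{"fn": "play_rows", "kwargs": {
  "series": [
    {"translation":[0.0165,-0.0177,0],"spin":0},
    {"translation":[0.0165,-0.0177,0],"spin":0},
    {"translation":[0.0165,-0.0177,0],"spin":0},
    {"translation":[0.0165,-0.0177,0],"spin":0},
    {"translation":[0.0165,-0.0177,0],"spin":0}
  ]
}}

```text
time: 6.65
tool_pos: [0.5838, 0.2035, 0.2972]
tcp_rot: [3.081, 0.613, -0.0]
wrist_force: [0.8, 0.5, -1.0]
width: 0.312
```

Call:
{"fn": "play_rows", "kwargs": {
  "series": [
    {"translation":[0,0,0.01],"spin":0},
    {"translation":[0,0,0.015],"spin":0},
    {"translation":[0,0,0.015],"spin":0},
    {"translation":[0,0,0],"spin":0},
    {"translation":[0,0,0],"spin":0}
  ]
}}

```text
time: 7.15
tool_pos: [0.5825, 0.203, 0.256]
tcp_rot: [3.081, 0.614, -0.004]
wrist_force: [0.3, -0.6, -1.8]
width: 0.313
```

Run:
```python
from w import *
sd=bot.read_camera("side"); w=bot.read_camera("wrist"); cv2.imwrite("pics/s4.png",sd)
a=cv2.resize(sd[150:260,150:250],(436,480),interpolation=cv2.INTER_CUBIC); b=cv2.resize(w[100:384,100:400],(360,341))
z=np.zeros((480,800,3),np.uint8); z[:,:436]=a; z[:341,440:800]=b; cv2.imwrite("pics/z4.png",np.clip(z*1.3,0,255).astype(np.uint8))
for k in range(2): s=bot.read_state(); print(s["tool_pos"])
```

```text
7.15 [0.58249242 0.20295254 0.25597746] [[0.923, 0.384, -0.002], [0.384, -0.923, -0.001], [-0.002, -0.0, -1.0]] [ 0.30595541 -0.6269858  -1.78647074] 0.31315424727335145 [ 2.94974390e-01  1.42298855e-01  1.70322451e+00 -1.56910293e-04
  1.29855112e+00  1.47207691e+00]
[0.58353367 0.20357001 0.25778564]
[0.58353367 0.20357001 0.25778564]
```

View pics/z4.png

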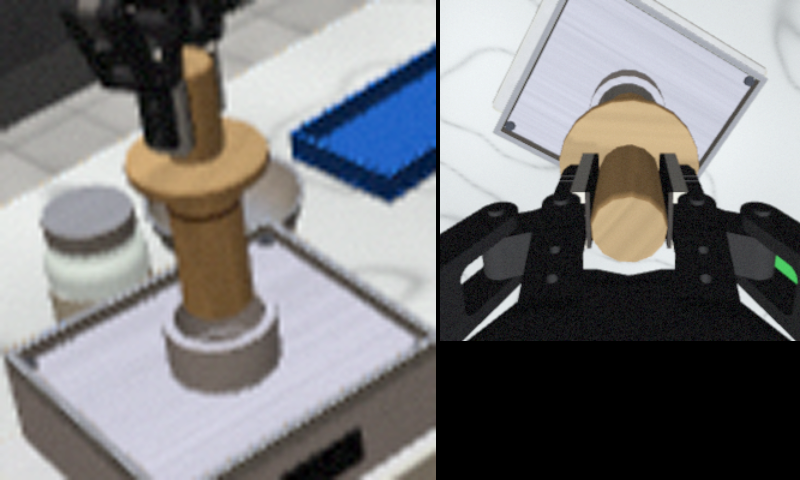

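Run:
```python
from w import *
c=cal("wrist"); w=bot.read_camera("wrist"); cv2.imwrite("pics/w5.png",w)
circ=lambda n,X,Y,Z,r,c=None: np.array([pix(n,[X+r*np.cos(t),Y+r*np.sin(t),Z],c) for t in np.arange(0,6.28,.02)])
for r in (.023,.029):
    q=circ("wrist",.5795,.203,.15,r,c); i=q[:,1].argmin(); print("pred rim",r,q[i],q.min(0),q.max(0))
for d in (-.005,-.0035,-.002):
    a=p+M@np.array([d,0,.098]); q=circ("wrist",*a,.018,c); print("pred foot",d,a,q[q[:,1].argmin()])
g=cv2.cvtColor(w,cv2.COLOR_BGR2GRAY); print([(v,int(g[v,255:259].mean()),w[v,257].tolist()) for v in range(150,196,1)])
a=p+M@np.array([-.0035,0,.098]); q=circ("side",*a,.018); print("side foot pred",q.min(0),q.max(0))
q=circ("side",.5795,.203,.15,.029); print("side rim pred",q.min(0),q.max(0))
cc=np.clip(cv2.resize(w[140:200,200:310],(770,420),interpolation=cv2.INTER_CUBIC)*1.3,0,255); cv2.imwrite("pics/z5.png",cc)
```

```text
7.25 [0.58353367 0.20357001 0.25778564] [[0.923, 0.384, 0.001], [0.384, -0.923, 0.0], [0.001, 0.0, -1.0]] [-0.09759589  0.44440245 -2.1006795 ] 0.3105446429351321 [ 2.95380379e-01  1.41437941e-01  1.70087926e+00 -4.52749329e-05
  1.29851220e+00  1.47214051e+00]
pred rim 0.023 [256.59547977 168.89237962] [231.13652346 168.89237962] [282.4469713  218.16020705]
pred rim 0.029 [256.54354829 162.1050861 ] [224.44117525 162.1050861 ] [289.14829217 224.24668028]
pred foot -0.005 [0.57898967 0.20166805 0.15978189] [257.82008549 178.096969  ]
pred foot -0.0035 [0.58037471 0.20224394 0.15978302] [257.81933602 176.37040405]
pred foot -0.002 [0.58175975 0.20281984 0.15978415] [257.81858404 174.63806732]
[(150, 158, [167, 156, 154]), (151, 162, [172, 159, 158]), (152, 162, [173, 161, 161]), (153, 163, [174, 163, 161]), (154, 162, [172, 162, 158]), (155, 161, [172, 161, 159]), (156, 161, [172, 161, 159]), (157, 159, [171, 161, 158]), (158, 129, [135, 127, 128]), (159, 88, [88, 89, 93]), (160, 73, [71, 70, 77]), (161, 77, [73, 76, 81]), (162, 78, [74, 77, 80]), (163, 82, [80, 83, 87]), (164, 146, [
[... 421 characters left out ...]
66, [39, 64, 79]), (181, 65, [43, 64, 80]), (182, 72, [43, 67, 87]), (183, 88, [55, 84, 107]), (184, 123, [86, 118, 142]), (185, 141, [107, 138, 160]), (186, 142, [104, 136, 160]), (187, 143, [108, 140, 161]), (188, 144, [109, 142, 163]), (189, 144, [110, 142, 162]), (190, 144, [109, 143, 163]), (191, 145, [111, 143, 163]), (192, 145, [110, 142, 162]), (193, 143, [108, 141, 162]), (194, 141, [106, 138, 158]), (195, 140, [106, 138, 159])]
side foot pred [190.72170066 211.76112864] [207.26400483 221.98631522]
side rim pred [186.25572749 212.5257743 ] [212.75322023 229.14620218][ WARN:0@1.714] global loadsave.cpp:1063 imwrite_ Unsupported depth image for selected encoder is fallbacked to CV_8U.
```

View pics/z5.png

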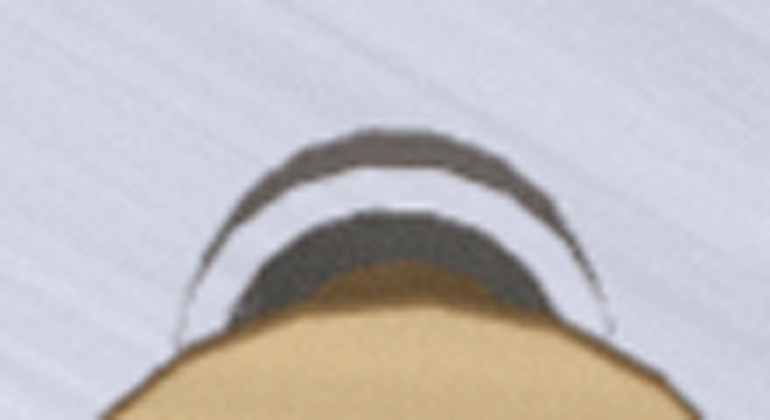

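The wrist crop shows the foot's edge at v=176.5, the bore's far edge at 170, and the lateral centres at 257.4 (foot) and 256.1 (bore). The foot is over the bore and about 2.5 mm too far in tool x. I'll correct that and lower it.

Call:
{"fn": "play_rows", "kwargs": {
  "series": [
    {"translation":[-0.0025,-0.0005,0],"spin":0},
    {"translation":[0,0,0.004],"spin":0},
    {"translation":[0,0,0.004],"spin":0},
    {"translation":[0,0,0.004],"spin":0},
    {"translation":[0,0,0.004],"spin":0}
  ]
}}

```text
time: 7.8
tool_pos: [0.5806, 0.2036, 0.2407]
tcp_rot: [3.081, 0.616, -0.001]
wrist_force: [-0.5, 0.2, -1.9]
width: 0.314
```

Call:
{"fn": "play_rows", "kwargs": {
  "series": [
    {"translation":[0,0,0.003],"spin":0},
    {"translation":[0,0,0.003],"spin":0},
    {"translation":[0,0,0],"spin":0}
  ]
}}

```text
time: 8.1
tool_pos: [0.5804, 0.2034, 0.2345]
tcp_rot: [3.08, 0.616, -0.002]
wrist_force: [-0.4, 0.2, -2.4]
width: 0.315
```

The foot is now about 13 mm below the rim with no contact force, so it has entered. I'll continue.

Call:
{"fn": "play_rows", "kwargs": {
  "series": [
    {"translation":[0,0,0.006],"spin":0},
    {"translation":[0,0,0.006],"spin":0},
    {"translation":[0,0,0.006],"spin":0},
    {"translation":[0,0,0.006],"spin":0},
    {"translation":[0,0,0.004],"spin":0}
  ]
}}

```text
time: 8.6
tool_pos: [0.5804, 0.2034, 0.2062]
tcp_rot: [3.081, 0.616, -0.002]
wrist_force: [0.5, 1.0, -1.4]
width: 0.314
```

Call:
{"fn": "play_rows", "kwargs": {
  "series": [
    {"translation":[0,0,0.003],"spin":0},
    {"translation":[0,0,0.002],"spin":0},
    {"translation":[0,0,0],"spin":0},
    {"translation":[0,0,0],"spin":0}
  ]
}}

```text
time: 9.0
tool_pos: [0.5809, 0.2036, 0.2025]
tcp_rot: [-3.081, -0.616, -0.001]
wrist_force: [0.0, 0.8, -2.1]
width: 0.312
```

Call:
{"fn": "play_rows", "kwargs": {
  "series": [
    {"translation":[0,0,0.002],"spin":0},
    {"translation":[0,0,0],"spin":0},
    {"translation":[0,0,0],"spin":0}
  ]
}}

```text
time: 9.3
tool_pos: [0.5808, 0.2036, 0.2003]
tcp_rot: [-3.081, -0.616, -0.0]
wrist_force: [0.3, -0.2, -2.0]
width: 0.312
```

Call:
{"fn": "play_rows", "kwargs": {
  "series": [
    {"translation":[0,0,0.002],"spin":0},
    {"translation":[0,0,0],"spin":0},
    {"translation":[0,0,0],"spin":0}
  ]
}}

```text
time: 9.6
tool_pos: [0.5808, 0.2035, 0.1982]
tcp_rot: [3.081, 0.616, -0.0]
wrist_force: [0.9, -0.2, -1.9]
width: 0.313
```

Call:
{"fn": "play_rows", "kwargs": {
  "series": [
    {"translation":[0,0,0.001],"spin":0},
    {"translation":[0,0,0],"spin":0},
    {"translation":[0,0,0],"spin":0}
  ]
}}

```text
time: 9.9
tool_pos: [0.5809, 0.2036, 0.1979]
tcp_rot: [-3.08, -0.616, -0.001]
wrist_force: [-1.7, -0.9, 1.9]
width: 0.314
```

Call:
{"fn": "play_rows", "kwargs": {
  "series": [
    {"translation":[0,0,0.001],"spin":0},
    {"translation":[0,0,0],"spin":0},
    {"translation":[0,0,0],"spin":0}
  ]
}}

```text
time: 10.2
tool_pos: [0.5809, 0.2036, 0.1965]
tcp_rot: [-3.081, -0.616, -0.001]
wrist_force: [-1.1, 0.2, 2.4]
width: 0.312
```

Call:
{"fn": "play_rows", "kwargs": {
  "series": [
    {"translation":[0,0,0.001],"spin":0},
    {"translation":[0,0,0],"spin":0},
    {"translation":[0,0,0],"spin":0}
  ]
}}

```text
time: 10.5
tool_pos: [0.5809, 0.2036, 0.1954]
tcp_rot: [-3.081, -0.616, -0.0]
wrist_force: [-1.0, -0.7, 2.4]
width: 0.307
```

Call:
{"fn": "play_rows", "kwargs": {
  "series": [
    {"translation":[0,0,0.002],"spin":0},
    {"translation":[0,0,0],"spin":0},
    {"translation":[0,0,0],"spin":0}
  ]
}}

```text
time: 10.8
tool_pos: [0.5809, 0.2036, 0.1934]
tcp_rot: [-3.081, -0.616, -0.0]
wrist_force: [-1.4, -0.5, 3.3]
width: 0.316
```

Contact came at TCP z≈0.198, where the foot should reach the plate, with the expected ~4 N step. I'll press to TCP z≈0.186.

Call:
{"fn": "play_rows", "kwargs": {
  "series": [
    {"translation":[0,0,0.002],"spin":0},
    {"translation":[0,0,0.002],"spin":0},
    {"translation":[0,0,0.002],"spin":0},
    {"translation":[0,0,0],"spin":0},
    {"translation":[0,0,0],"spin":0}
  ]
}}

```text
time: 11.3
tool_pos: [0.581, 0.2036, 0.1876]
tcp_rot: [-3.081, -0.616, -0.001]
wrist_force: [-0.6, -1.2, 6.6]
width: 0.314
```

Call:
{"fn": "play_rows", "kwargs": {
  "series": [
    {"translation":[0,0,0.0012],"spin":0},
    {"translation":[0,0,0],"spin":0},
    {"translation":[0,0,0],"spin":0}
  ]
}}

```text
time: 11.6
tool_pos: [0.581, 0.2037, 0.1866]
tcp_rot: [-3.08, -0.616, -0.001]
wrist_force: [-1.6, -0.1, 6.8]
width: 0.312
```

Run:
```python
from w import *
sd=bot.read_camera("side"); w=bot.read_camera("wrist"); cv2.imwrite("pics/s6.png",sd); cv2.imwrite("pics/w6.png",w)
z=cv2.resize(sd[165:245,160:260],(800,640),interpolation=cv2.INTER_CUBIC)[:600]; cv2.imwrite("pics/z6.png",np.clip(z*1.4,0,255).astype(np.uint8))
f=[]
for k in range(4): bot.read_camera("top"); s=bot.read_state(); f.append(np.r_[s["tool_pos"],s["wrist_force"]])
print(np.mean(f,0))
a=np.array([.579,.2027,0])
for n,h in [("rim .150",.15),("groove if +2mm",.152),("collar under",.168),("collar top",.176)]: print(n,pix("side",a+[0,0,h]))
```

```text
11.6 [0.58099812 0.20365382 0.18655612] [[0.923, 0.385, 0.001], [0.385, -0.923, 0.0], [0.001, 0.0, -1.0]] [-1.58980161 -0.14378457  6.8037562 ] 0.3122456432944185 [2.96670950e-01 1.83849081e-01 1.78529171e+00 2.88747789e-05
 1.17180286e+00 1.47262144e+00]
[ 0.5810096   0.20362056  0.18660181 -1.71968643 -0.03343674  5.70435659]
rim .150 [199.81012007 220.59940924]
groove if +2mm [199.70460263 219.89128094]
collar under [198.84930004 214.15133896]
collar top [198.41406369 211.23046464]
```

View pics/z6.png

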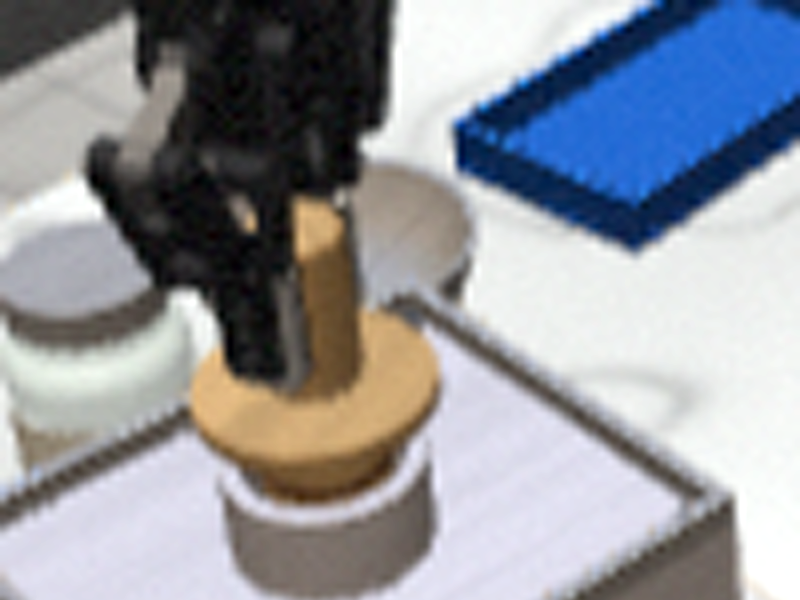

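The side view shows the shaft inside the chute, with the dark groove just at the rim's near edge at crop (325,490). Kinematics give about 11.4–11.5 mm, so I'll add 0.5 mm and check for slip in the grip using the wrist images.

Call:
{"fn": "play_rows", "kwargs": {
  "series": [
    {"translation":[0,0,0.0005],"spin":0},
    {"translation":[0,0,0],"spin":0},
    {"translation":[0,0,0],"spin":0}
  ]
}}

```text
time: 12.2
tool_pos: [0.581, 0.2036, 0.1862]
tcp_rot: [-3.08, -0.616, -0.001]
wrist_force: [-1.3, 0.1, 6.9]
width: 0.314
```

Run:
```python
from w import *
w7=bot.read_camera("wrist"); sd=bot.read_camera("side"); cv2.imwrite("pics/w7.png",w7); cv2.imwrite("pics/s7.png",sd)
w5=cv2.imread("pics/w5.png")
sat=lambda im:cv2.cvtColor(im,cv2.COLOR_BGR2HSV)[...,1].astype(float)
def edge(col):  # subpixel max-gradient
    d=np.abs(np.diff(cv2.GaussianBlur(col.reshape(-1,1),(1,5),1).ravel())); i=d.argmax(); k=slice(max(i-2,0),i+3); return (np.arange(len(d))[k]*d[k]).sum()/d[k].sum()
for nm,w in (("w5",w5),("w6",cv2.imread("pics/w6.png")),("w7",w7)):
    b=w[...,2].astype(float); S=w[...,0].astype(float)
    print(nm,"grip end low edge",[round(300+edge(S[300:335,x]),2) for x in (245,252,258,264,270)],
      "collar L/R",[(round(190+edge(S[v,190:215]),2),round(300+edge(S[v,300:325]),2)) for v in (222,226)],
      "collar top",[round(175+edge(b[175:200,x]),2) for x in (240,250,258,266,276)])
c=cal("wrist")
for z in (0,.001): print("sens grip",pix("wrist",p+M@np.array([-.0035-.014,0,-.04-z]),c))
# colour down shaft in side view
u0=[pix("side",[.579,.2027,h])[0] for h in (.15,)][0]; print(u0,[(v,sd[v,198:204].mean(0).astype(int).tolist()) for v in range(216,234)])
z=cv2.resize(sd[210:240,180:220],(800,600),interpolation=cv2.INTER_CUBIC); cv2.imwrite("pics/z7.png",np.clip(z*1.6,0,255).astype(np.uint8))
```

```text
12.2 [0.58104237 0.20361966 0.18615793] [[0.923, 0.385, 0.001], [0.385, -0.923, 0.0], [0.001, 0.0, -1.0]] [-1.26735618  0.1480328   6.90832634] 0.31420003372253774 [2.96603093e-01 1.84154577e-01 1.78569526e+00 1.68399670e-05
 1.17099705e+00 1.47260420e+00]
w5 grip end low edge [np.float64(326.2), np.float64(327.62), np.float64(328.14), np.float64(327.1), np.float64(325.9)] collar L/R [(np.float64(200.7), np.float64(313.36)), (np.float64(199.74), np.float64(320.82))] collar top [np.float64(184.79), np.float64(183.6), np.float64(182.82), np.float64(183.64), np.float64(178.61)]
w6 grip end low edge [np.float64(326.23), np.float64(327.6), np.float64(328.2), np.float64(327.19), np.float64(325.99)] collar L/R [(np.float64(200.74), np.float64(313.36)), (np.float64(199.7), np.float64(313.66))] collar top [np.float64(185.33), np.float64(183.98), np.float64(183.31), np.float64(183.96), np.float64(185.83)]
w7 grip end low edge [np.float64(326.27), np.float64(327.62), np.float64(328.18), np.float64(327.17), np.float64(326.09)] collar L/R [(np.float64(200.74), np.float64(313.39)), (np.float64(199.77), np.float64(313.67))] collar top [np.float64(185.27), np.float64(183.96), np.float64(183.25), np.float64(184.08), np.float64(185.83)]
sens grip [258.2597857  324.11763314]
sens grip [258.26431637 325.83146374]
199.81012006940244 [(216, [87, 124, 150]), (217, [86, 123, 149]), (218, [86, 123, 150]), (219, [86, 123, 149]), (220, [85, 122, 149]), (221, [75, 109, 137]), (222, [50, 79, 104]), (223, [36, 61, 83]), (224, [38, 63, 83]), (225, [35, 58, 79]), (226, [22, 39, 58]), (227, [45, 59, 75]), (228, [123, 121, 127]), (229, [152, 144, 147]), (230, [106, 107, 114]), (231, [74, 79, 87]), (232, [76, 80, 88]), (233, [76, 81, 88])]
```

View pics/z7.png

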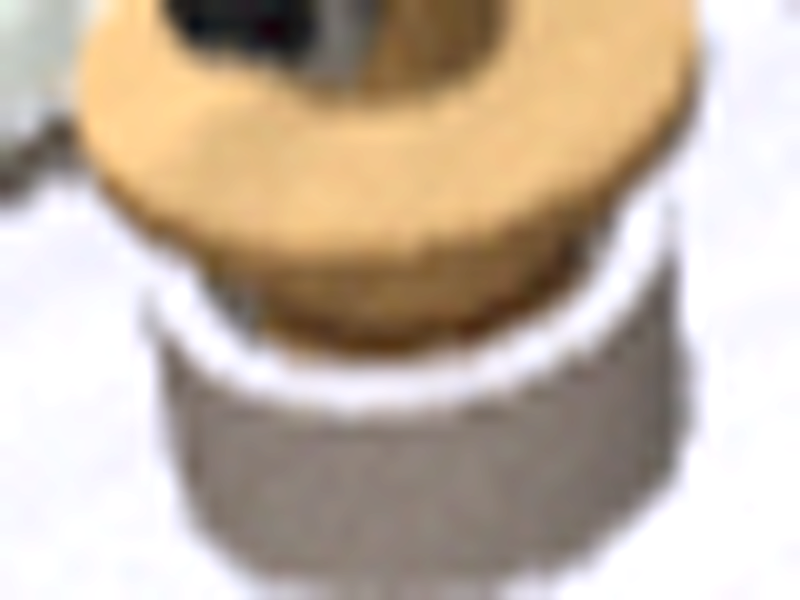

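There's no slip: the grip edge is unchanged to 0.1 px. Contact was at about 0.1980 and the TCP is now at 0.1862, giving 11.8 mm. The groove's dark line sits right at the rim. I'll nudge 0.2 mm and hold for over 3 s.

Call:
{"fn": "play_rows", "kwargs": {
  "series": [
    {"translation":[0,0,0.0002],"spin":0},
    {"translation":[0,0,0],"spin":0},
    {"translation":[0,0,0],"spin":0},
    {"translation":[0,0,0],"spin":0},
    {"translation":[0,0,0],"spin":0}
  ]
}}

```text
time: 12.8
tool_pos: [0.581, 0.2036, 0.1859]
tcp_rot: [-3.08, -0.616, -0.001]
wrist_force: [-0.9, -1.4, 7.1]
width: 0.312
```

Call:
{"fn": "play_rows", "kwargs": {
  "series": [
    {"translation":[0,0,0]},
    {"translation":[0,0,0]},
    {"translation":[0,0,0]},
    {"translation":[0,0,0]},
    {"translation":[0,0,0]}
  ]
}}

```text
invalid input
```

Call:
{"fn": "play_rows", "kwargs": {
  "series": [
    {"translation":[0,0,0],"spin":0},
    {"translation":[0,0,0],"spin":0},
    {"translation":[0,0,0],"spin":0},
    {"translation":[0,0,0],"spin":0},
    {"translation":[0,0,0],"spin":0}
  ]
}}

```text
time: 13.3
tool_pos: [0.581, 0.2036, 0.1859]
tcp_rot: [-3.08, -0.616, -0.001]
wrist_force: [-1.0, -0.2, 7.4]
width: 0.307
```

Call:
{"fn": "play_rows", "kwargs": {
  "series": [
    {"translation":[0,0,0],"spin":0},
    {"translation":[0,0,0],"spin":0},
    {"translation":[0,0,0],"spin":0},
    {"translation":[0,0,0],"spin":0},
    {"translation":[0,0,0],"spin":0}
  ]
}}

```text
time: 13.8
tool_pos: [0.581, 0.2036, 0.186]
tcp_rot: [-3.081, -0.616, -0.001]
wrist_force: [-2.9, -0.7, 6.6]
width: 0.313
```

Call:
{"fn": "play_rows", "kwargs": {
  "series": [
    {"translation":[0,0,0],"spin":0},
    {"translation":[0,0,0],"spin":0},
    {"translation":[0,0,0],"spin":0},
    {"translation":[0,0,0],"spin":0},
    {"translation":[0,0,0],"spin":0}
  ]
}}

```text
time: 14.3
tool_pos: [0.581, 0.2036, 0.186]
tcp_rot: [-3.081, -0.616, -0.001]
wrist_force: [-1.3, 0.0, 6.6]
width: 0.316
```

Call:
{"fn": "play_rows", "kwargs": {
  "series": [
    {"translation":[0,0,0],"spin":0},
    {"translation":[0,0,0],"spin":0},
    {"translation":[0,0,0],"spin":0},
    {"translation":[0,0,0],"spin":0},
    {"translation":[0,0,0],"spin":0}
  ]
}}

```text
time: 14.8
tool_pos: [0.581, 0.2036, 0.186]
tcp_rot: [-3.081, -0.616, -0.001]
wrist_force: [-2.2, -0.6, 5.4]
width: 0.311
```

Call:
{"fn": "play_rows", "kwargs": {
  "series": [
    {"translation":[0,0,0],"spin":0},
    {"translation":[0,0,0],"spin":0},
    {"translation":[0,0,0],"spin":0},
    {"translation":[0,0,0],"spin":0},
    {"translation":[0,0,0],"spin":0}
  ]
}}

```text
time: 15.3
tool_pos: [0.581, 0.2036, 0.186]
tcp_rot: [-3.08, -0.616, -0.001]
wrist_force: [-1.3, -0.7, 6.8]
width: 0.314
```

Call:
{"fn": "play_rows", "kwargs": {
  "series": [
    {"translation":[0,0,0],"spin":0},
    {"translation":[0,0,0],"spin":0},
    {"translation":[0,0,0],"spin":0},
    {"translation":[0,0,0],"spin":0},
    {"translation":[0,0,0],"spin":0}
  ]
}}

```text
time: 15.8
tool_pos: [0.581, 0.2036, 0.186]
tcp_rot: [-3.081, -0.616, -0.001]
wrist_force: [-1.6, 0.1, 6.4]
width: 0.315
```

Call:
{"fn": "play_rows", "kwargs": {
  "series": [
    {"translation":[0,0,0],"spin":0},
    {"translation":[0,0,0],"spin":0},
    {"translation":[0,0,0],"spin":0},
    {"translation":[0,0,0],"spin":0},
    {"translation":[0,0,0],"spin":0}
  ]
}}

```text
time: 16.3
tool_pos: [0.581, 0.2036, 0.186]
tcp_rot: [-3.08, -0.616, -0.001]
wrist_force: [-1.2, 0.3, 6.5]
width: 0.315
```

Call:
{"fn": "play_rows", "kwargs": {
  "series": [
    {"translation":[0,0,0],"spin":0},
    {"translation":[0,0,0],"spin":0},
    {"translation":[0,0,0],"spin":0},
    {"translation":[0,0,0],"spin":0},
    {"translation":[0,0,0],"spin":0}
  ]
}}

```text
time: 16.8
tool_pos: [0.581, 0.2036, 0.186]
tcp_rot: [-3.08, -0.616, -0.001]
wrist_force: [-2.0, -0.4, 6.5]
width: 0.311
```

```bash
python3 -c "
from w import *
print(bot.finish_job())"
```

```text
16.8 [0.58103034 0.20361794 0.18597971] [[0.923, 0.385, 0.001], [0.385, -0.923, 0.0], [0.001, 0.0, -1.0]] [-1.96977815 -0.38588929  6.48413967] 0.3106374625997488 [2.96602139e-01 1.84270601e-01 1.78590035e+00 2.45046096e-05
 1.17067405e+00 1.47262417e+00]
the job is handed in; nothing more can be done
None
```

I lifted the thick wood pusher off its hook and left the thin one hanging. I lowered it foot first into the chute and pressed the plate down about 12 mm. I held it there for about 4 s and handed the job in at 16.8 s, still gripping and pressing.

**Checks that agreed:**
- **Plate travel:** the foot met the plate at TCP z≈0.198, and the final, steady TCP z is 0.186.
- **Slip:** the wrist images just before the last 0.2 mm nudge showed none.
- **Groove:** the side view, taken at the same point, showed the dark line at the rim.

**Checks that disagreed:**
- **Force:** a net push of about 8.5 N is slightly under the nominal 9 N at 12 mm. The readings vary by about 1 N.
- **Side camera:** it read about 2 px low compared with its calibration, so I used it only for relative checks.
- **Refused call:** one hold call was refused for a missing field, with no effect on the hold.

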